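Assemble a four-part printed spool on its assembly stand

ROBOT

A 6-joint arm with a two-finger parallel gripper is mounted at the origin on the work surface. World frame = base frame: x ahead of the robot, y to its left, z up, the work surface at z = 0. Lengths are in m, angles in rad, forces in N, time in s.
With the tool pointing down it reaches from about 0.35 to 0.775 m from the base axis. Payload 5.5 kg.
Tool frame: the origin (TCP) lies midway between the tips of the shut fingers; the grasp point (between the pads) lies 19 mm behind it; z points along the fingers, x is the direction in which the jaws open and shut, and the axes are right-handed (so a half turn about z gives the same grasp; the last joint's range is limited). The gripper opens to 85 mm and grips with 20 to 120 N. Pads are 22 mm wide; open, the fingers measure 114 mm over their backs; the gripper's body (76 mm by 85 mm) begins 54 mm behind the grasp point. The pads swing forward as they close: fully open they stand 13 mm farther back than shut.
Start: joints at [-1.315, 0.313, 0.046, 1.304, 0, 1.431], TCP at [0.222, -0.531, 0.231] pointing down, gripper open.
Joint ranges: [-2.76, 2.76], [-0.86, 1.69], [-1.03, 1.26], [-2.2, 2.34], [-1.47, 1.5], [-3.14, 3.14]. Speed limits (rad/s): [2.57, 2.57, 3.14, 3.14, 3.14, 3.14].

INTERFACE

Orientations are given as a unit quaternion [w, x, y, z].
In Python, from workcell import env gives the robot as it stands.
- The arm moves only by the tool servo_tool, never from a script. Its argument "targets" is a list of rows, each an object with "xyz": the shift along the tool's x, y, z in m, a list of three; "twist": the turn, a rotation vector about the tool's x, y, z in rad, a list of three; "jaw": the opening, from 0 (shut) to 1 (fully open). A call has 1 to 12 rows; each row is the pose to reach, as a shift and turn from the pose commanded when the call began, along the tool's axes at that moment; what a row does not reach only later rows make up. A row lasts 1/12 s, in which the tool goes at most 41.7 mm and 7.16 degrees, less where a joint would pass 70% of its speed; a pose out of reach is approached as far as the arm can. A call with a gripper value outside its range is refused whole. The fingers move at their own pace and stop on an object; "squeeze" is the grip in N (left out, the last holds). Time passes only in rows, so rows that repeat a pose let the fingers close. It gives the time, the measured TCP pose, the force and the opening at its end, in the units of the state.
- env.get_state(): the state, without advancing time (a new reading comes with each control period).
- env.read_camera(name): name is "side" or "top"; returns a dict with "color" (400x640x3 uint8, red, green, blue), "depth" (400x640 float32, m along the optical axis (not along the pixel's ray), 0 where there is no reading), "fx", "fy", "cx", "cy" (pixels), "k1" (the pictures are not rectified: a ray, as slopes to the right and down, at radius r is drawn at 1 + k1 r^2 times it, then the intrinsics apply), "eye" and "attitude" of the camera in the world. Camera axes: x right, y down, z forward; pixel columns grow to the right and rows downward; lengths in m; the calibration is good to about 2 mm. A picture is of the moment at which its call begins.
- env.hand_in(): hands the job in, once; it reports no verdict.
The state is a dict: "clock": time; "joint_pos": joint angles; "qvel": joint speeds; "tau": joint torques, N m; "tcp_pos": TCP position; "orientation": TCP orientation; "wrist_force": force on the tool from outside, world axes, zero at the start; "ft_torque": the same for the moment, N m; "finger_gap": finger opening in m.
Only numpy, scipy, OpenCV 4.12 (cv2) and the standard library are available. Lean on these libraries where they do the work, as an engineer would, in place of code of your own. Each camera call takes 0.05 s, during which the arm holds its last target. There are 200 camera calls.

TASK

Put the printed spool together on the steel axle of the dark square stand: first the orange flange, collar up, flat on the stand; then the white core tube standing on it around its collar; then the blue flange, collar up, on top of the core; last the green cap, closed end up, pushed down over the blue flange's collar until it rests on the disc. Let go of everything with the stack upright, and leave the jar, the screwdriver and the carton where they are.

Things in the scene. Friction and masses are not known exactly. Their poses are not given: they have to be found in the camera images.
- stand: Fixed assembly stand: dark steel square base 100 x 100 mm, 12 mm thick, with an upright bright steel axle 10 mm across at its centre that rises 52 mm above the base's top (its last 10 mm is a cone). Origin: centre of the base's underside, on the bench; z is up along the axle. The finished stack rests on the base's top: orange disc from 12 to 18 mm above the bench, core from 18 to 50 mm, blue disc from 50 to 56 mm, cap from 56 to 86 mm.
- bottom_flange_mid (a point): Loose printed flange, orange, 60 g: a flat disc 90 mm across and 6 mm thick with an 18 mm hole through it, and on top a round upstanding collar 36 mm across outside and 24 mm inside, 20 mm tall (slightly tapered at its top edge), the handle to grip it by. Total height 26 mm. Lies on the bench collar up. This point is on its centre line, 13 mm above its underside; z is up.
- core_mid (a point): Loose printed core, white: a plain tube open at both ends, 56 mm across outside, 46 mm inside, 32 mm tall, 50 g, standing on the bench. This point is on its centre line half-way up, 16 mm above its underside; z is up. It fits loosely round a flange's 36 mm collar.
- top_flange_mid (a point): Loose printed flange, blue, 60 g: a flat disc 90 mm across and 6 mm thick with an 18 mm hole through it, and on top a round upstanding collar 36 mm across outside and 24 mm inside, 20 mm tall (slightly tapered at its top edge), the handle to grip it by. Total height 26 mm. Lies on the bench collar up. This point is on its centre line, 13 mm above its underside; z is up.
- cap_mid (a point): Loose printed cap, green, ribbed: a round cup turned upside down, 52 mm across outside, 44 mm inside, 30 mm tall, closed on top and open below, hollow 22 mm deep, 50 g. This point is on its centre line half-way up, 15 mm above its open lower rim; z is up. It fits loosely over a flange's 36 mm collar.
- jar: Bystander: loose closed amber jar with black lid, 56 mm across, 60 mm tall. Origin: centre of its underside. Not to be disturbed.
- driver: Bystander: loose red-handled screwdriver lying flat on the bench. Origin: centre of its underside; x runs from handle to tip. Not to be disturbed.
- bin: Bystander: fixed open cardboard carton of small black parts, 160 x 120 mm and 55 mm tall. Origin: centre of its underside.
Things that resemble listed ones, but are neither listed nor needed, are in the scene too. What is meant by the part that bears cap_mid is not yellow, and is the larger of those in its own colour. Of the things shaped like the part that bears top_flange_mid, the blue one is meant.

How it is judged:
On the way, in this order (a step that is already met when the one before it is completed fails the run):
1. orange flange flat on the stand, over the axle (horizontal distance between bottom_flange_mid and stand below 0.007 m and z of bottom_flange_mid in the frame of stand between 0.022 and 0.028 m and angle between bottom_flange_mid's own z axis and vertical below 0.09 rad), for 0.2 s.
2. white core standing on the orange flange, round its collar (horizontal distance between core_mid and stand below 0.011 m and z of core_mid in the frame of stand between 0.031 and 0.037 m and angle between core_mid's own z axis and vertical below 0.09 rad), for 0.2 s.
3. blue flange flat on top of the core, over the axle (horizontal distance between top_flange_mid and stand below 0.007 m and z of top_flange_mid in the frame of stand between 0.06 and 0.066 m and angle between top_flange_mid's own z axis and vertical below 0.09 rad), for 0.2 s.
4. green cap down on the blue flange, over its collar (horizontal distance between cap_mid and stand below 0.01 m and z of cap_mid in the frame of stand between 0.068 and 0.074 m and angle between cap_mid's own z axis and vertical below 0.09 rad), for 0.2 s.
At the end, for the whole second after the job is handed in: All four parts stand on the stand over its axle, each upright within 0.09 rad, at its seated height within 3 mm, and centred on the axle within 7 mm (flanges), 11 mm (core) and 10 mm (cap); in order from below orange flange, white core, blue flange, green cap; released and at rest (all of step 1 and all of step 2 and all of step 3 and all of step 4 and linear speed of each of bottom_flange, top_flange, core, cap below 0.02 m/s); the robot touches nothing.
It fails at once if the jar is pushed from its place (over 25 mm) or tipped (distance of jar from where it was at the start of the episode above 0.025 m or angle between jar's own z axis and vertical above 0.5 rad).
It fails at once if the screwdriver is moved from its place (over 40 mm) (distance of driver from where it was at the start of the episode above 0.04 m).
It fails at once if the carton is struck hard by the robot (contact force between bin and the arm above 15 N or contact force between bin and the fingers above 15 N).
It also fails if it takes over 128 s, if anything falls off the work surface, if the arm or the gripper's body presses on something with over 40 N, if the wrist force passes 120 N, or if a joint passes its speed limit or range.

## Working session

There is one attempt and no reset: what is moved stays moved. The work goes in short steps, Python scripts to look and compute and a tool call to move; the robot and the scene stay as the last step left them, time stands still between calls to the robot, and variables do not carry over. Pictures are saved under pics/ and viewed, about 12 in all and at most 16, crops included, and the job is handed in when it is done.

Besides the shell and the picture viewer there is one more tool, called after ">>>" in YAML: its name, and indented under it one key for each argument. servo_tool: Moves the arm, as the interface text tells. Its arguments: {"type":"object","properties":{"targets":{"type":"array","items":{"type":"object","properties":{"xyz":{"type":"array","items":{"type":"number"}},"twist":{"type":"array","items":{"type":"number"}},"jaw":{"type":"number"}}}},"squeeze":{"type":"number"}},"required":["targets"]}

```bash
mkdir -p pics; cat > h.py <<'E'
import numpy as np, cv2
from scipy.spatial.transform import Rotation as R
from workcell import env
def rot(q): return R.from_quat(q,scalar_first=True).as_matrix()
def att(c):
    a=np.array(c["attitude"]); return a if a.shape==(3,3) else rot(a)
def rays(c,uv):
    K=np.array([[c["fx"],0,c["cx"]],[0,c["fy"],c["cy"]],[0,0,1.]])
    p=cv2.undistortPoints(np.float64(uv).reshape(-1,1,2),K,np.array([c["k1"],0,0,0,0.])).reshape(-1,2)
    return np.c_[p,np.ones(len(p))]
def onplane(c,uv,z):
    d=rays(c,uv)@att(c).T; e=np.array(c["eye"]); return e+d*((z-e[2])/d[:,2])[:,None]
def cloud(c):
    v,u=np.mgrid[:400,:640]; d=rays(c,np.c_[u.ravel(),v.ravel()])*c["depth"].reshape(-1,1)
    P=(d@att(c).T+np.array(c["eye"])).reshape(400,640,3); P[c["depth"]==0]=np.nan; return P
def snap(n,f,crop=None,s=1):
    c=env.read_camera(n); i=c["color"][...,::-1]
    if crop: i=i[crop[1]:crop[3],crop[0]:crop[2]]
    cv2.imwrite("pics/"+f,cv2.resize(i,None,fx=s,fy=s,interpolation=cv2.INTER_CUBIC)); return c
E
python3 - <<'E'
from h import *
for n in("top","side"):
    c=snap(n,n+"0.png"); print(n,c["eye"],c["attitude"],c["fx"],c["k1"])
s=env.get_state();print(s)
E
```

```text
top [0.44854353 0.02116876 1.99367786] [ 0.02479391 -0.70080545  0.71233196 -0.02898537] 508.50404081865156 -0.12603858186797556
side [0.34065048 1.13737544 0.78098065] [ 0.04537124 -0.10531639  0.86920108 -0.48097754] 464.1779966150264 0.03888683517466923
{'clock': 0.1, 'joint_pos': array([-1.31460997e+00,  3.13929457e-01,  4.50869314e-02,  1.30355278e+00,
        4.58433661e-06,  1.43119178e+00]), 'qvel': array([ 3.26543196e-04, -1.10551048e-03,  1.26968868e-03,  2.85825566e-05,
        2.62882732e-04, -1.95164222e-03]), 'tau': array([ 2.97866689e-03, -4.81720734e+01,  2.99247444e+01,  1.26351279e-02,
       -1.42922418e-04, -4.19735670e-06]), 'tcp_pos': array([ 0.22156254, -0.53012511,  0.23049333]), 'orientation': array([-5.33140371e-04,  8.32327212e-01, -5.54284019e-01, -5.95773274e-04]), 'wrist_force': array([-0.47108304, -0.53405272, -0.54663876]), 'ft_torque': array([-0.03514272, -0.01019464, -0.00974432]), 'finger_gap': 0.0853307322024143}
```

View pics/top0.png

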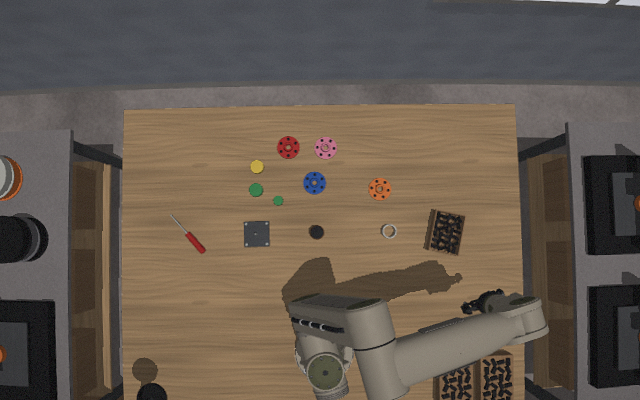

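View pics/side0.png

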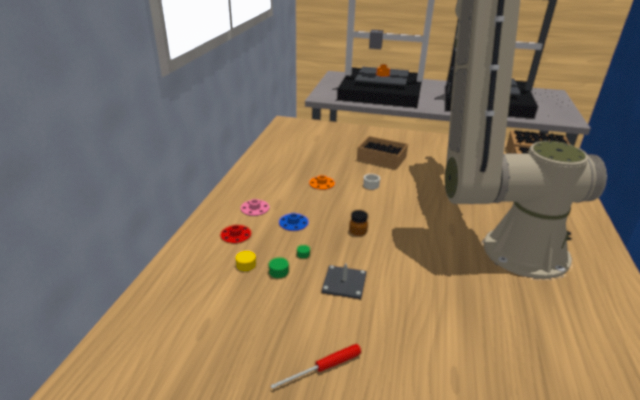

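The top view shows:
- Orange flange at (379,189) and white core at (389,231).
- Flange-shaped things: blue (315,183), red (288,147) and pink (325,148). Blue is the one named.
- Cups: yellow (257,167), green (256,190) and a smaller green (278,201). The green one at (256,190) fits, being not yellow and the larger green.
- Stand at (257,234), jar at (316,232), carton at (444,232) and driver at (190,235).

Next I measure from both views and save one enlarged crop.

```bash
cat > m.py <<'E'
from h import *
def hsv(c): return cv2.cvtColor(c["color"],cv2.COLOR_RGB2HSV)
RG={"orange":((8,150,120),(17,255,255)),"blue":((105,120,60),(125,255,255)),"green":((60,100,50),(90,255,255)),"white":((0,0,110),(180,50,255)),"dark":((0,0,25),(180,80,105)),"red":((0,160,100),(5,255,255))}
def blob(c,col,near,r,mina=15):
    m=cv2.inRange(hsv(c),*[np.array(x) for x in RG[col]])
    k=np.zeros_like(m); cv2.circle(k,near,r,255,-1); m&=k
    n,l,s,ce=cv2.connectedComponentsWithStats(m)
    if n<2: return None
    i=1+np.argmax(s[1:,4]); 
    # hull centroid
    ct=cv2.convexHull(cv2.findNonZero((l==i).astype(np.uint8)))
    M=cv2.moments(ct); return (M["m10"]/M["m00"],M["m01"]/M["m00"]),s[i],(l==i)
E
python3 - <<'E'
from m import *
T=snap("top","crop1.png",(230,130,410,260),4); S=env.read_camera("side")
PT,PS=cloud(T),cloud(S)
for n,col,tp,sp,r,rs,z in [("orange","orange",(379,189),(322,183),18,20,.006),("core","white",(389,231),(372,181),13,14,.02),("blue","blue",(315,183),(294,222),18,22,.006),("cap","green",(256,190),(279,268),12,15,.022),("stand","dark",(257,234),(345,281),22,30,.012)]:
    for cn,c,P,p,rr in(("top",T,PT,tp,r),("side",S,PS,sp,rs)):
        b=blob(c,col,p,rr)
        if b is None: print(n,cn,None);continue
        uv,s,m=b; q=P[m]; print(n,cn,np.round(uv,1),s,"ray",onplane(c,[uv],z)[0].round(4),"cloud z pct",np.nanpercentile(q[:,2],[5,50,95]).round(3),"xmid",((np.nanpercentile(q,2,axis=0)+np.nanpercentile(q,98,axis=0))/2).round(4)[:2],"ext",(np.nanpercentile(q,98,axis=0)-np.nanpercentile(q,2,axis=0)).round(3)[:2])
for n,p in (("jar",(316,232)),("bin",(444,232)),("smallgreen",(278,201)),("yellow",(257,167)),("pink",(325,148)),("red",(288,147))): print(n,onplane(T,[p],.03)[0].round(3))
E
```

```text
orange top [379.5 188.8] [369 178  22  23 338] ray [ 0.6299 -0.2302  0.006 ] cloud z pct [-0.002  0.008  0.026] xmid [ 0.6308 -0.2295] ext [0.082 0.08 ]
orange side [321.4 182. ] [308 174  28  16 339] ray [ 0.6311 -0.2221  0.006 ] cloud z pct [-0.002  0.005  0.023] xmid [ 0.633  -0.2314] ext [0.087 0.095]
core top [389.1 230.9] [382 224  15  15  69] ray [ 0.4639 -0.2619  0.02  ] cloud z pct [-0.     0.032  0.041] xmid [ 0.4641 -0.2619] ext [0.053 0.058]
core side [371.1 181.3] [364 175  16  14 194] ray [ 0.4645 -0.2467  0.02  ] cloud z pct [0.003 0.018 0.03 ] xmid [ 0.465  -0.2578] ext [0.048 0.06 ]
blue top [314.2 182.5] [304 172  22  22 343] ray [0.6587 0.0261 0.006 ] cloud z pct [-0.001  0.007  0.026] xmid [0.6581 0.0268] ext [0.08  0.078]
blue side [293.3 221.6] [280 214  28  16 360] ray [0.6579 0.0358 0.006 ] cloud z pct [0.002 0.006 0.024] xmid [0.6589 0.037 ] ext [0.076 0.066]
cap top [255.3 189.2] [249 183  13  13 135] ray [0.6345 0.2561 0.022 ] cloud z pct [0.02  0.03  0.039] xmid [0.6332 0.2562] ext [0.045 0.046]
cap side [278.2 267.3] [269 258  19  20 300] ray [0.6321 0.267  0.022 ] cloud z pct [0.008 0.026 0.031] xmid [0.6323 0.2628] ext [0.045 0.044]
stand top [256.4 233.6] [244 221  26  26 638] ray [0.4619 0.2542 0.012 ] cloud z pct [0.004 0.012 0.022] xmid [0.4623 0.2544] ext [0.097 0.097]
stand side [344. 282.] [ 322  267   44   32 1011] ray [0.4619 0.2684 0.012 ] cloud z pct [0.006 0.009 0.014] xmid [0.4626 0.262 ] ext [0.092 0.093]
jar [0.464 0.022 0.03 ]
bin [ 0.455 -0.476  0.03 ]
smallgreen [0.587 0.167 0.03 ]
yellow [0.721 0.248 0.03 ]
pink [ 0.791 -0.018  0.03 ]
red [0.797 0.126 0.03 ]
```

View pics/crop1.png

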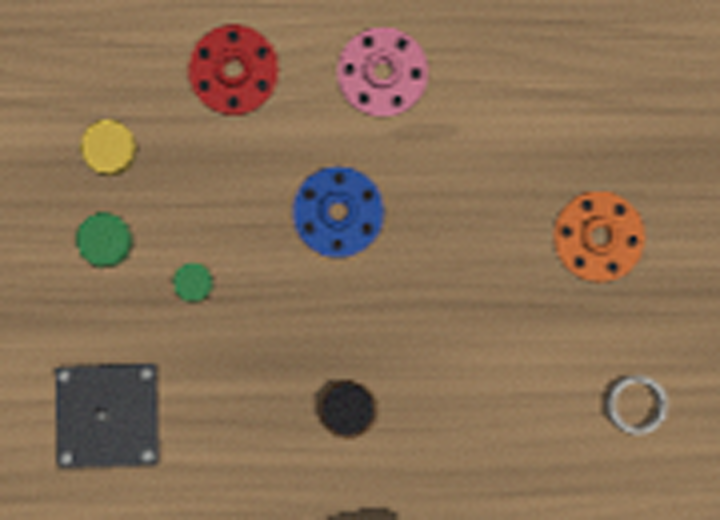

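Crop confirms it. In crop pixels, the larger green cup is at (104,240), with the small green at (193,283) and yellow at (108,147). The blue flange is at (338,212), orange at (600,237) and the core at (636,405).

The side view sits about 1 cm off the top view in y, the same way for every part. I'll use the top view and check it against the TCP. Moving over the orange flange now, turning so the jaws lie along world y.

>>> servo_tool:
  targets:
    - {"xyz": [-0.01, -0.041, 0.007], "twist": [0, 0, -0.12], "jaw": 1}
    - {"xyz": [-0.02, -0.082, 0.013], "twist": [0, 0, -0.24], "jaw": 1}
    - {"xyz": [-0.03, -0.123, 0.02], "twist": [0, 0, -0.36], "jaw": 1}
    - {"xyz": [-0.04, -0.164, 0.027], "twist": [0, 0, -0.48], "jaw": 1}
    - {"xyz": [-0.05, -0.205, 0.033], "twist": [0, 0, -0.6], "jaw": 1}
    - {"xyz": [-0.06, -0.246, 0.04], "twist": [0, 0, -0.72], "jaw": 1}
    - {"xyz": [-0.07, -0.287, 0.047], "twist": [0, 0, -0.84], "jaw": 1}
    - {"xyz": [-0.08, -0.328, 0.053], "twist": [0, 0, -0.96], "jaw": 1}
    - {"xyz": [-0.09, -0.369, 0.06], "twist": [0, 0, -1.08], "jaw": 1}
    - {"xyz": [-0.1, -0.41, 0.067], "twist": [0, 0, -1.2], "jaw": 1}
    - {"xyz": [-0.11, -0.451, 0.073], "twist": [0, 0, -1.32], "jaw": 1}
    - {"xyz": [-0.1195, -0.492, 0.08], "twist": [0, 0, -1.44], "jaw": 1}

```text
clock: 1.2
tcp_pos: [0.6208, -0.2363, 0.1529]
orientation: [0.0, 0.991, 0.135, -0.0]
wrist_force: [0.5, -0.4, 0.1]
finger_gap: 0.0858
```

>>> servo_tool:
  targets:
    - {"xyz": [0, 0, 0], "twist": [0, 0, -0.12], "jaw": 1}
    - {"xyz": [0, 0, 0], "twist": [0, 0, -0.24], "jaw": 1}
    - {"xyz": [0, 0, 0], "twist": [0, 0, -0.36], "jaw": 1}
    - {"xyz": [0, 0, 0], "twist": [0, 0, -0.48], "jaw": 1}
    - {"xyz": [0, 0, 0], "twist": [0, 0, -0.6], "jaw": 1}
    - {"xyz": [0, 0, 0], "twist": [0, 0, -0.72], "jaw": 1}
    - {"xyz": [0, 0, 0], "twist": [0, 0, -0.84], "jaw": 1}
    - {"xyz": [0, 0, 0], "twist": [0, 0, -0.96], "jaw": 1}
    - {"xyz": [0, 0, 0], "twist": [0, 0, -1.08], "jaw": 1}
    - {"xyz": [0, 0, 0], "twist": [0, 0, -1.2], "jaw": 1}
    - {"xyz": [0, 0, 0], "twist": [0, 0, -1.306], "jaw": 1}
    - {"xyz": [0, 0, 0], "twist": [0, 0, -1.306], "jaw": 1}

```text
clock: 2.2
tcp_pos: [0.6194, -0.2379, 0.153]
orientation: [-0.0, 0.706, 0.708, -0.0]
wrist_force: [-0.1, 0.5, -0.7]
finger_gap: 0.0851
```

>>> servo_tool:
  targets:
    - {"xyz": [0.008, 0.0105, 0.03], "twist": [0, 0, 0], "jaw": 1}
    - {"xyz": [0.008, 0.0105, 0.06], "twist": [0, 0, 0], "jaw": 1}
    - {"xyz": [0.008, 0.0105, 0.093], "twist": [0, 0, 0], "jaw": 1}
    - {"xyz": [0.008, 0.0105, 0.093], "twist": [0, 0, 0], "jaw": 1}
    - {"xyz": [0.008, 0.0105, 0.093], "twist": [0, 0, 0], "jaw": 1}

```text
clock: 2.62
tcp_pos: [0.6281, -0.229, 0.0583]
orientation: [-0.003, 0.708, 0.706, -0.001]
wrist_force: [0.3, -0.6, 0.4]
finger_gap: 0.0851
```

```bash
python3 - <<'E'
from m import *
s=env.get_state(); print(s["tcp_pos"],s["orientation"],s["joint_pos"].round(2))
snap("side","s1.png",(250,100,430,235),4)
E
```

```text
[ 0.62805422 -0.2289666   0.05828112] [-0.00261682  0.7077213   0.70648629 -0.00091563] [-0.47  0.59  0.04  1.03 -0.   -0.47]
```

View pics/s1.png

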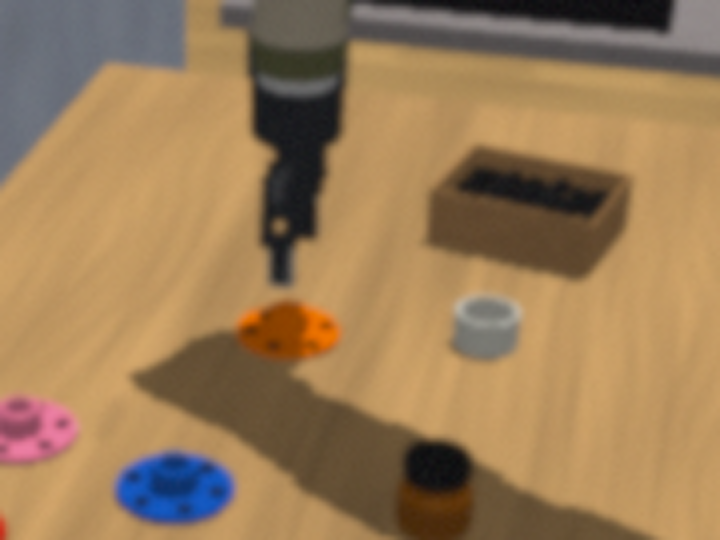

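The side view shows the near finger's tip at crop (281,284), with the collar just below it at (288,310). I'll hold this against the projected tip to test the calibration.

```bash
python3 - <<'E'
from m import *
def proj(c,p):
    A=att(c); q=(np.array(p)-np.array(c["eye"]))@A; s=q[:,:2]/q[:,2:]; s=s*(1+c["k1"]*(s**2).sum(1))[:,None]
    return s*[c["fx"],c["fy"]]+[c["cx"],c["cy"]]
S=env.read_camera("side")
P=[[.628,-.186,.071],[.630,-.230,.026],[.630,-.230,.006],[.62,-.23,.026]]
print(proj(S,P).round(1), ((proj(S,P)-[250,100])*4).round(0))
b=blob(S,"orange",(322,183),20); print(b[0],b[1])
C=cloud(S); g=C[160:172,314:328]; print(np.nanmedian(g[...,0],1).round(3),np.nanmedian(g[...,1],1).round(3),np.nanmedian(g[...,2],1).round(3))
E
```

```text
[[320.4 170. ]
 [322.4 175.8]
 [322.2 181. ]
 [325.3 176.2]] [[282. 280.]
 [290. 303.]
 [289. 324.]
 [301. 305.]]
(321.64036500268384, 182.23886205045625) [308 175  28  16 314]
[0.635 0.644 0.643 0.643 0.642 0.64  0.639 0.639 0.637 0.637 0.64  0.655] [-0.159 -0.279 -0.279 -0.28  -0.268 -0.265 -0.259 -0.259 -0.256 -0.253
 -0.318 -0.313] [ 0.12   0.054  0.051  0.048  0.048  0.047  0.045  0.043  0.041  0.037
 -0.001 -0.002]
```

>>> servo_tool:
  targets:
    - {"xyz": [0, 0.002, 0.02], "twist": [0, 0, 0], "jaw": 1}
    - {"xyz": [0, 0.002, 0.04], "twist": [0, 0, 0], "jaw": 1}
    - {"xyz": [0, 0.002, 0.051], "twist": [0, 0, 0], "jaw": 1}
    - {"xyz": [0, 0.002, 0.051], "twist": [0, 0, 0], "jaw": 1}
    - {"xyz": [0, 0.002, 0.051], "twist": [0, 0, 0], "jaw": 0.3}
    - {"xyz": [0, 0.002, 0.051], "twist": [0, 0, 0], "jaw": 0.3}
    - {"xyz": [0, 0.002, 0.051], "twist": [0, 0, 0], "jaw": 0.3}
    - {"xyz": [0, 0.002, 0.051], "twist": [0, 0, 0], "jaw": 0.3}
    - {"xyz": [0, 0.002, 0.051], "twist": [0, 0, 0], "jaw": 0.2}
    - {"xyz": [0, 0.002, 0.051], "twist": [0, 0, 0], "jaw": 0.2}
    - {"xyz": [0, 0.002, 0.051], "twist": [0, 0, 0], "jaw": 0.2}
    - {"xyz": [0, 0.002, 0.051], "twist": [0, 0, 0], "jaw": 0.2}
  squeeze: 40

```text
clock: 3.72
tcp_pos: [0.633, -0.2305, 0.011]
orientation: [0.001, 0.707, 0.707, 0.0]
wrist_force: [-1.5, 0.5, 5.4]
finger_gap: 0.0338
```

>>> servo_tool:
  targets:
    - {"xyz": [0, 0, -0.03], "twist": [0, 0, 0], "jaw": 0.2}
    - {"xyz": [0, 0, -0.07], "twist": [0, 0, 0], "jaw": 0.2}
    - {"xyz": [0, 0, -0.11], "twist": [0, 0, 0], "jaw": 0.2}
    - {"xyz": [0.035, -0.012, -0.12], "twist": [0, 0, 0], "jaw": 0.2}
    - {"xyz": [0.07, -0.024, -0.12], "twist": [0, 0, 0], "jaw": 0.2}
    - {"xyz": [0.105, -0.037, -0.12], "twist": [0, 0, 0], "jaw": 0.2}
    - {"xyz": [0.14, -0.049, -0.12], "twist": [0, 0, 0], "jaw": 0.2}
    - {"xyz": [0.175, -0.061, -0.12], "twist": [0, 0, 0], "jaw": 0.2}
    - {"xyz": [0.21, -0.073, -0.12], "twist": [0, 0, 0], "jaw": 0.2}
    - {"xyz": [0.245, -0.085, -0.12], "twist": [0, 0, 0], "jaw": 0.2}
    - {"xyz": [0.28, -0.097, -0.12], "twist": [0, 0, 0], "jaw": 0.2}
    - {"xyz": [0.315, -0.109, -0.12], "twist": [0, 0, 0], "jaw": 0.2}

```text
clock: 4.72
tcp_pos: [0.522, 0.0866, 0.1296]
orientation: [0.0, 0.707, 0.707, 0.0]
wrist_force: [0.3, -0.1, -1.4]
finger_gap: 0.0337
```

>>> servo_tool:
  targets:
    - {"xyz": [0.035, -0.012, 0], "twist": [0, 0, 0], "jaw": 0.2}
    - {"xyz": [0.07, -0.024, 0], "twist": [0, 0, 0], "jaw": 0.2}
    - {"xyz": [0.105, -0.037, 0], "twist": [0, 0, 0], "jaw": 0.2}
    - {"xyz": [0.14, -0.049, 0], "twist": [0, 0, 0], "jaw": 0.2}
    - {"xyz": [0.169, -0.059, 0], "twist": [0, 0, 0], "jaw": 0.2}
    - {"xyz": [0.169, -0.059, 0], "twist": [0, 0, 0], "jaw": 0.2}
    - {"xyz": [0.169, -0.059, 0], "twist": [0, 0, 0], "jaw": 0.2}

```text
clock: 5.3
tcp_pos: [0.4631, 0.2554, 0.1294]
orientation: [0.0, 0.706, 0.708, -0.0]
wrist_force: [0.3, 0.3, 0.1]
finger_gap: 0.0335
```

```bash
python3 - <<'E'
from m import *
s=env.get_state(); print(s["tcp_pos"],s["orientation"],s["finger_gap"])
S=snap("side","s2.png",(270,180,430,310),4);T=snap("top","t2.png",(210,180,310,260),4)
print(np.hstack([cv2.imread("pics/s2.png").shape]))
E
python3 -c "
import cv2,numpy as np
a=cv2.imread('pics/s2.png');b=cv2.imread('pics/t2.png');b=cv2.resize(b,None,fx=.4,fy=.4);o=np.zeros((520,800,3),np.uint8);o[:,:640]=a;o[:128,640:]=b;cv2.imwrite('pics/st2.png',o)"
```

```text
[0.46309346 0.25542086 0.12939699] [ 1.94227212e-04  7.05733422e-01  7.08477451e-01 -3.12559745e-05] 0.033541760353657885
[520 640   3]
```

View pics/st2.png

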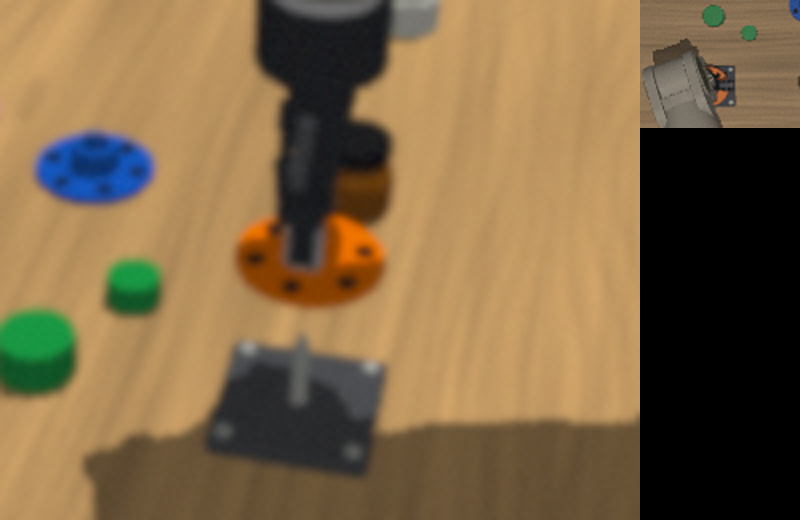

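The flange is held level. The axle tip is at side pixel (345.2,263.7) and its foot at (344.5,281.2). I'll compare the disc's centre with the axle in the same view so the bias cancels.

```bash
python3 - <<'E'
from m import *
S=env.read_camera("side")
b=blob(S,"orange",(347,245),25); hull=cv2.convexHull(cv2.findNonZero(b[2].astype(np.uint8)))
e=cv2.fitEllipse(hull); print(b[0],b[1],e)
w=np.nan_to_num(onplane(S,[b[0],e[0]],.122)); print(w.round(4))
print("tip",onplane(S,[(345.2,263.7)],.064).round(4),"foot",onplane(S,[(344.5,281.2)],.012).round(4))
E
```

```text
(346.9731958762887, 244.0689576174112) [328 233  39  24 525] ((346.9227600097656, 243.66232299804688), (25.27413558959961, 38.49497604370117), 93.92518615722656)
[[0.4622 0.259  0.122 ]
 [0.4626 0.2575 0.122 ]]
tip [[0.463  0.2611 0.064 ]] foot [[0.4613 0.2652 0.012 ]]
```

The disc reads (0.462,0.258) and the axle (0.462,0.263), while the top view puts the axle at 0.254. I'll split the difference at +2.5 mm in y, inside the hole's ±4 mm, and watch the force on the way down.

>>> servo_tool:
  targets:
    - {"xyz": [0.0025, 0, 0.02], "twist": [0, 0, 0], "jaw": 0.2}
    - {"xyz": [0.0025, 0, 0.04], "twist": [0, 0, 0], "jaw": 0.2}
    - {"xyz": [0.0025, 0, 0.052], "twist": [0, 0, 0], "jaw": 0.2}
    - {"xyz": [0.0025, 0, 0.06], "twist": [0, 0, 0], "jaw": 0.2}
    - {"xyz": [0.0025, 0, 0.068], "twist": [0, 0, 0], "jaw": 0.2}
    - {"xyz": [0.0025, 0, 0.076], "twist": [0, 0, 0], "jaw": 0.2}
    - {"xyz": [0.0025, 0, 0.076], "twist": [0, 0, 0], "jaw": 0.2}

```text
clock: 6.03
tcp_pos: [0.4635, 0.2557, 0.052]
orientation: [-0.0, 0.707, 0.707, -0.001]
wrist_force: [-0.6, -0.3, -1.1]
finger_gap: 0.0339
```

>>> servo_tool:
  targets:
    - {"xyz": [0, 0, 0.01], "twist": [0, 0, 0], "jaw": 0.2}
    - {"xyz": [0, 0, 0.02], "twist": [0, 0, 0], "jaw": 0.2}
    - {"xyz": [0, 0, 0.029], "twist": [0, 0, 0], "jaw": 0.2}
    - {"xyz": [0, 0, 0.029], "twist": [0, 0, 0], "jaw": 0.2}
    - {"xyz": [0, 0, 0.029], "twist": [0, 0, 0], "jaw": 0.2}

```text
clock: 6.45
tcp_pos: [0.4634, 0.2564, 0.0236]
orientation: [-0.0, 0.707, 0.707, -0.001]
wrist_force: [-0.2, 0.3, -0.7]
finger_gap: 0.0334
```

>>> servo_tool:
  targets:
    - {"xyz": [0, 0, 0.003], "twist": [0, 0, 0], "jaw": 0.2}
    - {"xyz": [0, 0, 0.003], "twist": [0, 0, 0], "jaw": 0.2}
    - {"xyz": [0, 0, 0.003], "twist": [0, 0, 0], "jaw": 0.3}
    - {"xyz": [0, 0, 0.003], "twist": [0, 0, 0], "jaw": 0.6}
    - {"xyz": [0, 0, 0.003], "twist": [0, 0, 0], "jaw": 0.8}
    - {"xyz": [0, 0, 0.003], "twist": [0, 0, 0], "jaw": 0.8}
    - {"xyz": [0, 0, 0.003], "twist": [0, 0, 0], "jaw": 0.8}
    - {"xyz": [0, 0, -0.03], "twist": [0, 0, 0], "jaw": 0.9}
    - {"xyz": [0, 0, -0.07], "twist": [0, 0, 0], "jaw": 1}
    - {"xyz": [0, 0, -0.11], "twist": [0, 0, 0], "jaw": 1}
    - {"xyz": [-0.035, 0, -0.12], "twist": [0, 0, 0], "jaw": 1}
    - {"xyz": [-0.075, 0, -0.12], "twist": [0, 0, 0], "jaw": 1}

```text
clock: 7.45
tcp_pos: [0.467, 0.1831, 0.1486]
orientation: [0.002, 0.705, 0.709, 0.004]
wrist_force: [1.7, -1.1, -0.1]
finger_gap: 0.0856
```

>>> servo_tool:
  targets:
    - {"xyz": [-0.04, 0, 0], "twist": [0, 0, 0], "jaw": 1}
    - {"xyz": [-0.08, 0, 0], "twist": [0, 0, 0], "jaw": 1}
    - {"xyz": [-0.12, 0, 0], "twist": [0, 0, 0], "jaw": 1}
    - {"xyz": [-0.16, 0, 0], "twist": [0, 0, 0], "jaw": 1}
    - {"xyz": [-0.2, 0, 0], "twist": [0, 0, 0], "jaw": 1}
    - {"xyz": [-0.24, 0, 0], "twist": [0, 0, 0], "jaw": 1}
    - {"xyz": [-0.28, 0, 0], "twist": [0, 0, 0], "jaw": 1}
    - {"xyz": [-0.32, 0, 0], "twist": [0, 0, 0], "jaw": 1}
    - {"xyz": [-0.36, 0, 0.02], "twist": [0, 0, 0], "jaw": 1}
    - {"xyz": [-0.4, 0, 0.035], "twist": [0, 0, 0], "jaw": 1}
    - {"xyz": [-0.442, 0, 0.05], "twist": [0, 0, 0], "jaw": 1}
    - {"xyz": [-0.442, 0, 0.06], "twist": [0, 0, 0], "jaw": 1}

```text
clock: 8.45
tcp_pos: [0.4645, -0.2668, 0.0836]
orientation: [0.002, 0.709, 0.705, -0.001]
wrist_force: [1.1, 0.5, 0.5]
finger_gap: 0.0851
```

```bash
python3 - <<'E'
from m import *
s=env.get_state(); print(s["tcp_pos"],s["orientation"],s["finger_gap"])
S=snap("side","s3.png",(310,140,420,310),3);T=snap("top","t3.png",(225,205,290,265),6)
a=cv2.imread("pics/s3.png");b=cv2.imread("pics/t3.png")
o=np.zeros((510,730,3),np.uint8);o[:,:330]=a;o[:360,335:725]=b;cv2.imwrite("pics/st3.png",o)
for c,p,r in((T,(257,234),20),(S,(346,278),25)):
    q=blob(c,"orange",p,r); print(q[0],q[1],onplane(c,[q[0]],.020).round(4))
E
```

```text
[ 0.46446599 -0.26680618  0.08363618] [ 1.96606894e-03  7.08866720e-01  7.05339393e-01 -6.69364154e-04] 0.08513754170943436
(255.85286458333334, 233.4448784722222) [245 223  23  22 358] [[0.4624 0.2556 0.02  ]]
(344.0393534785664, 278.9772780510658) [326 267  37  25 709] [[0.4626 0.2664 0.02  ]]
```

View pics/st3.png

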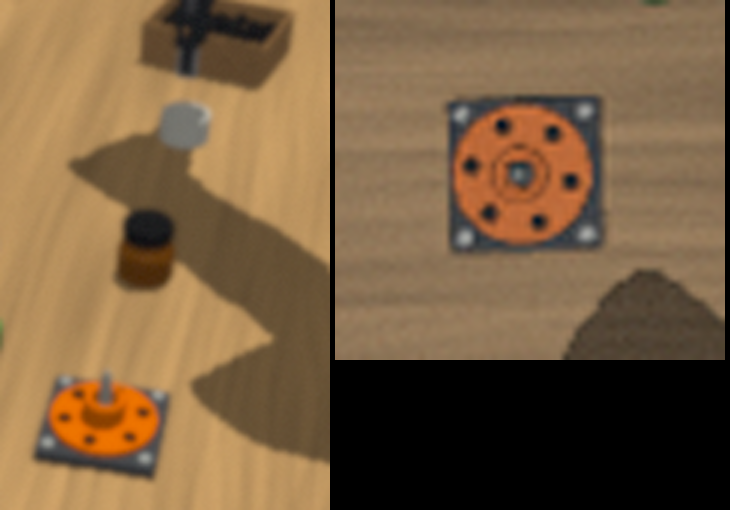

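The orange flange is seated: the disc centre in the top crop (523,173) lies on the axle, and the collar and axle are upright in the side crop (105,415). The gripper is over the core, so I grip it next.

>>> servo_tool:
  targets:
    - {"xyz": [0.005, 0, 0.03], "twist": [0, 0, 0], "jaw": 1}
    - {"xyz": [0.005, 0, 0.055], "twist": [0, 0, 0], "jaw": 1}
    - {"xyz": [0.005, 0, 0.071], "twist": [0, 0, 0], "jaw": 1}
    - {"xyz": [0.005, 0, 0.071], "twist": [0, 0, 0], "jaw": 1}
    - {"xyz": [0.005, 0, 0.071], "twist": [0, 0, 0], "jaw": 0.55}
    - {"xyz": [0.005, 0, 0.071], "twist": [0, 0, 0], "jaw": 0.55}
    - {"xyz": [0.005, 0, 0.071], "twist": [0, 0, 0], "jaw": 0.55}
    - {"xyz": [0.005, 0, 0.071], "twist": [0, 0, 0], "jaw": 0.45}
    - {"xyz": [0.005, 0, 0.071], "twist": [0, 0, 0], "jaw": 0.45}
    - {"xyz": [0.005, 0, 0.071], "twist": [0, 0, 0], "jaw": 0.45}
    - {"xyz": [0.005, 0, 0.071], "twist": [0, 0, 0], "jaw": 0.45}
  squeeze: 30

```text
clock: 9.47
tcp_pos: [0.4654, -0.2559, 0.0155]
orientation: [0.002, 0.707, 0.707, 0.001]
wrist_force: [0.9, 1.7, 6.8]
finger_gap: 0.0549
```

>>> servo_tool:
  targets:
    - {"xyz": [0, 0, -0.035], "twist": [0, 0, 0], "jaw": 0.45}
    - {"xyz": [0, 0, -0.075], "twist": [0, 0, 0], "jaw": 0.45}
    - {"xyz": [0, 0, -0.115], "twist": [0, 0, 0], "jaw": 0.45}
    - {"xyz": [0.035, 0, -0.12], "twist": [0, 0, 0], "jaw": 0.45}
    - {"xyz": [0.07, 0, -0.12], "twist": [0, 0, 0], "jaw": 0.45}
    - {"xyz": [0.105, 0, -0.12], "twist": [0, 0, 0], "jaw": 0.45}
    - {"xyz": [0.14, 0, -0.12], "twist": [0, 0, 0], "jaw": 0.45}
    - {"xyz": [0.175, 0, -0.12], "twist": [0, 0, 0], "jaw": 0.45}
    - {"xyz": [0.21, 0, -0.12], "twist": [0, 0, 0], "jaw": 0.45}
    - {"xyz": [0.245, 0, -0.12], "twist": [0, 0, 0], "jaw": 0.45}
    - {"xyz": [0.28, 0, -0.12], "twist": [0, 0, 0], "jaw": 0.45}
    - {"xyz": [0.315, 0, -0.12], "twist": [0, 0, 0], "jaw": 0.45}

```text
clock: 10.47
tcp_pos: [0.4641, 0.0612, 0.1346]
orientation: [0.001, 0.707, 0.707, 0.001]
wrist_force: [0.4, -0.8, -0.3]
finger_gap: 0.0547
```

>>> servo_tool:
  targets:
    - {"xyz": [0.035, 0, 0], "twist": [0, 0, 0], "jaw": 0.45}
    - {"xyz": [0.07, 0, 0], "twist": [0, 0, 0], "jaw": 0.45}
    - {"xyz": [0.105, 0, 0], "twist": [0, 0, 0], "jaw": 0.45}
    - {"xyz": [0.14, -0.002, 0], "twist": [0, 0, 0], "jaw": 0.45}
    - {"xyz": [0.175, -0.002, 0], "twist": [0, 0, 0], "jaw": 0.45}
    - {"xyz": [0.197, -0.002, 0], "twist": [0, 0, 0], "jaw": 0.45}
    - {"xyz": [0.197, -0.002, 0], "twist": [0, 0, 0], "jaw": 0.45}
    - {"xyz": [0.197, -0.002, 0], "twist": [0, 0, 0], "jaw": 0.45}

```text
clock: 11.13
tcp_pos: [0.4619, 0.2578, 0.134]
orientation: [0.0, 0.706, 0.708, 0.0]
wrist_force: [-0.2, 0.3, 0.2]
finger_gap: 0.0552
```

```bash
python3 - <<'E'
from m import *
s=env.get_state(); print(s["tcp_pos"],s["orientation"],s["finger_gap"])
S=snap("side","s4.png",(290,200,410,310),5)
E
```

```text
[0.46187082 0.25778526 0.13403872] [4.47101930e-04 7.06021521e-01 7.08190069e-01 4.88129284e-04] 0.05516412359851186
```

View pics/s4.png

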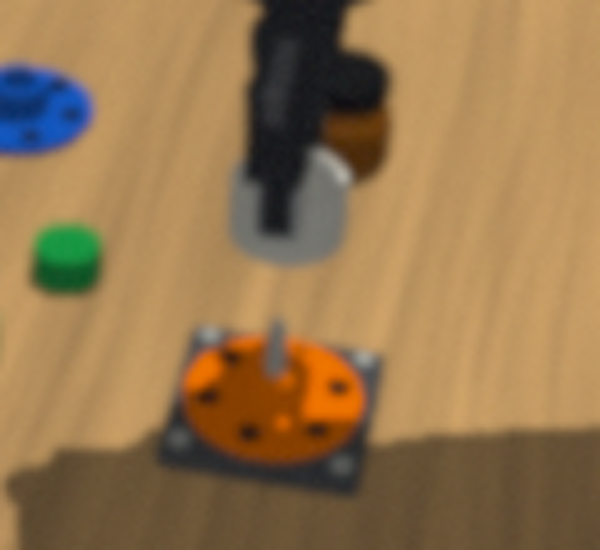

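The core is held upright in the side view: crop column 289 against the axle at 278. That leaves it about 3 mm toward −x, so I shift +3 mm in x and lower.

>>> servo_tool:
  targets:
    - {"xyz": [0, 0.003, 0.025], "twist": [0, 0, 0], "jaw": 0.45}
    - {"xyz": [0, 0.003, 0.05], "twist": [0, 0, 0], "jaw": 0.45}
    - {"xyz": [0, 0.003, 0.07], "twist": [0, 0, 0], "jaw": 0.45}
    - {"xyz": [0, 0.003, 0.08], "twist": [0, 0, 0], "jaw": 0.45}
    - {"xyz": [0, 0.003, 0.09], "twist": [0, 0, 0], "jaw": 0.45}
    - {"xyz": [0, 0.003, 0.096], "twist": [0, 0, 0], "jaw": 0.45}
    - {"xyz": [0, 0.003, 0.096], "twist": [0, 0, 0], "jaw": 0.45}
    - {"xyz": [0, 0.003, 0.096], "twist": [0, 0, 0], "jaw": 0.45}

```text
clock: 11.85
tcp_pos: [0.4654, 0.2564, 0.0378]
orientation: [0.0, 0.707, 0.707, 0.0]
wrist_force: [0.2, -0.1, 0.2]
finger_gap: 0.055
```

>>> servo_tool:
  targets:
    - {"xyz": [0, 0, 0.005], "twist": [0, 0, 0], "jaw": 0.45}
    - {"xyz": [0, 0, 0.005], "twist": [0, 0, 0], "jaw": 0.45}
    - {"xyz": [0, 0, 0.005], "twist": [0, 0, 0], "jaw": 0.6}
    - {"xyz": [0, 0, 0.005], "twist": [0, 0, 0], "jaw": 0.8}
    - {"xyz": [0, 0, 0.005], "twist": [0, 0, 0], "jaw": 0.9}
    - {"xyz": [0, 0, 0.005], "twist": [0, 0, 0], "jaw": 0.9}
    - {"xyz": [0, 0, -0.02], "twist": [0, 0, 0], "jaw": 1}
    - {"xyz": [0, 0, -0.06], "twist": [0, 0, 0], "jaw": 1}
    - {"xyz": [0, 0, -0.1], "twist": [0, 0, 0], "jaw": 1}
    - {"xyz": [-0.03, 0.025, -0.11], "twist": [0, 0, 0], "jaw": 1}
    - {"xyz": [-0.06, 0.05, -0.11], "twist": [0, 0, 0], "jaw": 1}

```text
clock: 12.77
tcp_pos: [0.517, 0.198, 0.1519]
orientation: [0.002, 0.705, 0.709, 0.003]
wrist_force: [1.1, 0.1, -0.5]
finger_gap: 0.0857
```

>>> servo_tool:
  targets:
    - {"xyz": [-0.03, 0.025, 0], "twist": [0, 0, 0], "jaw": 1}
    - {"xyz": [-0.06, 0.05, 0], "twist": [0, 0, 0], "jaw": 1}
    - {"xyz": [-0.09, 0.075, 0], "twist": [0, 0, 0], "jaw": 1}
    - {"xyz": [-0.12, 0.1, 0.02], "twist": [0, 0, 0], "jaw": 1}
    - {"xyz": [-0.15, 0.125, 0.035], "twist": [0, 0, 0], "jaw": 1}
    - {"xyz": [-0.17, 0.145, 0.05], "twist": [0, 0, 0], "jaw": 1}
    - {"xyz": [-0.17, 0.145, 0.06], "twist": [0, 0, 0], "jaw": 1}
    - {"xyz": [-0.17, 0.145, 0.06], "twist": [0, 0, 0], "jaw": 1}

```text
clock: 13.43
tcp_pos: [0.6586, 0.025, 0.0835]
orientation: [-0.002, 0.708, 0.706, -0.002]
wrist_force: [-1.5, -0.2, -1.2]
finger_gap: 0.0852
```

```bash
python3 - <<'E'
from m import *
s=env.get_state(); print(s["tcp_pos"],s["orientation"],s["finger_gap"])
S=snap("side","s5.png",(260,170,400,310),4);T=snap("top","t5.png",(225,205,290,265),4)
a=cv2.imread("pics/s5.png");b=cv2.imread("pics/t5.png")
o=np.zeros((560,790,3),np.uint8);o[:,:560]=a;o[:240,530:790]=b;cv2.imwrite("pics/st5.png",o)
for c,p,r in((T,(257,234),18),):
    q=blob(c,"white",p,9); print(q[0],q[1],onplane(c,[q[0]],.045).round(4))
    q=blob(c,"orange",p,18); print(q[0],q[1],onplane(c,[q[0]],.018).round(4))
E
```

```text
[0.65856724 0.02500552 0.08348921] [-0.0021874   0.70803285  0.70617369 -0.00184825] 0.08520146363274193
(256.0, 231.94837758112092) [249 226  14  14  35] [[0.468 0.252 0.045]]
(255.8116883116883, 233.48138528138526) [245 223  23  22 194] [[0.4623 0.256  0.018 ]]
```

View pics/st5.png

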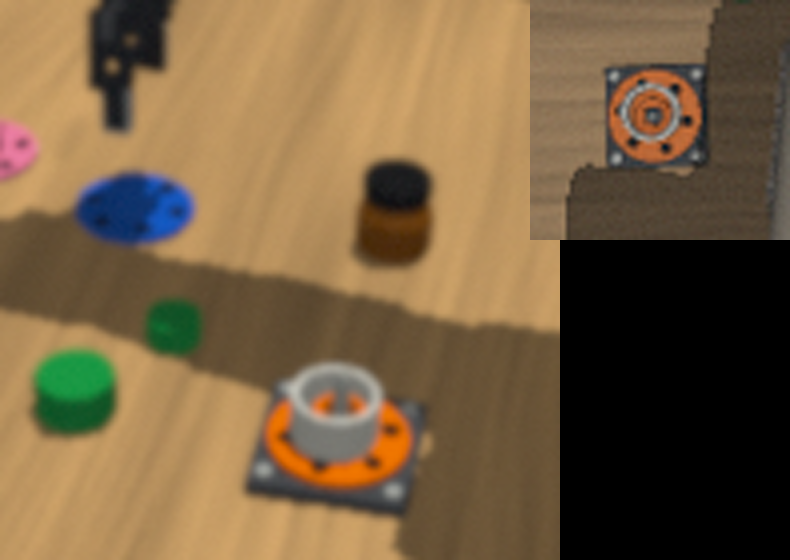

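The core stands flat round the collar (side crop (336,412), top crop (650,111)), about 4 mm toward +x, well inside 11 mm. The hand is over the blue flange, so I grip its collar.

>>> servo_tool:
  targets:
    - {"xyz": [0.001, 0, 0.03], "twist": [0, 0, 0], "jaw": 1}
    - {"xyz": [0.001, 0, 0.06], "twist": [0, 0, 0], "jaw": 1}
    - {"xyz": [0.001, 0, 0.075], "twist": [0, 0, 0], "jaw": 1}
    - {"xyz": [0.001, 0, 0.075], "twist": [0, 0, 0], "jaw": 1}
    - {"xyz": [0.001, 0, 0.075], "twist": [0, 0, 0], "jaw": 0.3}
    - {"xyz": [0.001, 0, 0.075], "twist": [0, 0, 0], "jaw": 0.3}
    - {"xyz": [0.001, 0, 0.075], "twist": [0, 0, 0], "jaw": 0.3}
    - {"xyz": [0.001, 0, 0.075], "twist": [0, 0, 0], "jaw": 0.3}
    - {"xyz": [0.001, 0, 0.075], "twist": [0, 0, 0], "jaw": 0.2}
    - {"xyz": [0.001, 0, 0.075], "twist": [0, 0, 0], "jaw": 0.2}
    - {"xyz": [0.001, 0, 0.075], "twist": [0, 0, 0], "jaw": 0.2}
    - {"xyz": [0.001, 0, 0.075], "twist": [0, 0, 0], "jaw": 0.2}
  squeeze: 40

```text
clock: 14.53
tcp_pos: [0.6614, 0.0277, 0.0148]
orientation: [0.001, 0.707, 0.707, 0.001]
wrist_force: [-0.6, 0.9, 6.4]
finger_gap: 0.0336
```

>>> servo_tool:
  targets:
    - {"xyz": [0, 0, -0.035], "twist": [0, 0, 0], "jaw": 0.2}
    - {"xyz": [0, 0, -0.075], "twist": [0, 0, 0], "jaw": 0.2}
    - {"xyz": [0, 0, -0.115], "twist": [0, 0, 0], "jaw": 0.2}
    - {"xyz": [0.028, -0.024, -0.13], "twist": [0, 0, 0], "jaw": 0.2}
    - {"xyz": [0.056, -0.048, -0.13], "twist": [0, 0, 0], "jaw": 0.2}
    - {"xyz": [0.085, -0.073, -0.13], "twist": [0, 0, 0], "jaw": 0.2}
    - {"xyz": [0.114, -0.098, -0.13], "twist": [0, 0, 0], "jaw": 0.2}
    - {"xyz": [0.142, -0.122, -0.13], "twist": [0, 0, 0], "jaw": 0.2}
    - {"xyz": [0.17, -0.146, -0.13], "twist": [0, 0, 0], "jaw": 0.2}
    - {"xyz": [0.2, -0.171, -0.13], "twist": [0, 0, 0], "jaw": 0.2}
    - {"xyz": [0.23, -0.197, -0.13], "twist": [0, 0, 0], "jaw": 0.2}
    - {"xyz": [0.23, -0.197, -0.13], "twist": [0, 0, 0], "jaw": 0.2}

```text
clock: 15.53
tcp_pos: [0.4579, 0.2616, 0.1431]
orientation: [-0.001, 0.705, 0.709, -0.0]
wrist_force: [0.5, -0.2, -0.9]
finger_gap: 0.0337
```

>>> servo_tool:
  targets:
    - {"xyz": [0, 0, 0], "twist": [0, 0, 0], "jaw": 0.2}
    - {"xyz": [0, 0, 0], "twist": [0, 0, 0], "jaw": 0.2}

```text
clock: 15.7
tcp_pos: [0.4633, 0.2578, 0.1431]
orientation: [0.001, 0.707, 0.707, 0.001]
wrist_force: [0.0, 0.2, -0.9]
finger_gap: 0.0335
```

```bash
python3 - <<'E'
from m import *
s=env.get_state(); print(s["tcp_pos"],s["orientation"],s["finger_gap"])
S=snap("side","s6.png",(290,190,410,310),5)
b=blob(S,"blue",(347,238),28); e=cv2.fitEllipse(cv2.convexHull(cv2.findNonZero(b[2].astype(np.uint8)))); print(b[0],b[1],e)
z=s["tcp_pos"][2]-.0085+.004; print(z,onplane(S,[b[0],e[0]],z).round(4))
E
```

```text
[0.46334458 0.25778545 0.14306268] [5.88470145e-04 7.06713477e-01 7.07499295e-01 6.79916873e-04] 0.033472471029873226
(347.2876522702104, 241.3502214839424) [330 231  35  22 500] ((347.3348693847656, 241.24571228027344), (22.653522491455078, 35.25164794921875), 92.418212890625)
0.1385626832925898 [[0.4603 0.2705 0.1386]
 [0.4602 0.2701 0.1386]]
```

View pics/s6.png

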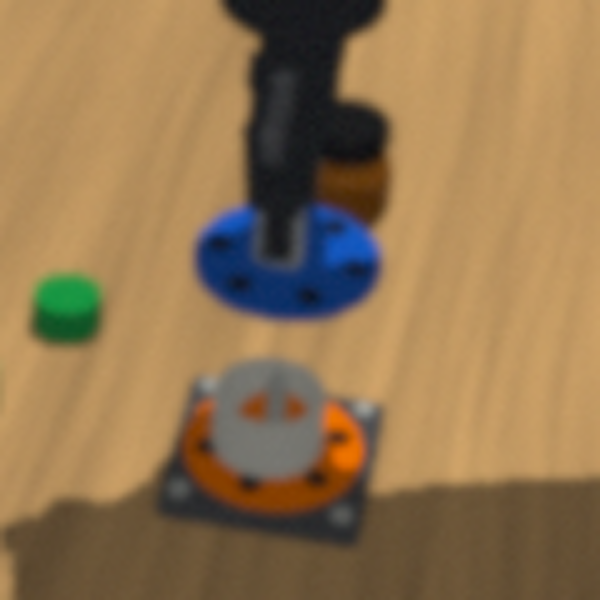

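The blue disc is level at crop column 288, and the axle at that height would be about 281–283. I shift +2 mm in x and lower.

>>> servo_tool:
  targets:
    - {"xyz": [0, 0.002, 0.02], "twist": [0, 0, 0], "jaw": 0.2}
    - {"xyz": [0, 0.002, 0.04], "twist": [0, 0, 0], "jaw": 0.2}
    - {"xyz": [0, 0.002, 0.052], "twist": [0, 0, 0], "jaw": 0.2}
    - {"xyz": [0, 0.002, 0.06], "twist": [0, 0, 0], "jaw": 0.2}
    - {"xyz": [0, 0.002, 0.067], "twist": [0, 0, 0], "jaw": 0.2}
    - {"xyz": [0, 0.002, 0.073], "twist": [0, 0, 0], "jaw": 0.2}
    - {"xyz": [0, 0.002, 0.073], "twist": [0, 0, 0], "jaw": 0.2}

```text
clock: 16.33
tcp_pos: [0.4649, 0.2569, 0.0684]
orientation: [-0.0, 0.707, 0.707, -0.001]
wrist_force: [-0.2, 0.2, -1.8]
finger_gap: 0.0338
```

>>> servo_tool:
  targets:
    - {"xyz": [0, 0, 0.002], "twist": [0, 0, 0], "jaw": 0.2}
    - {"xyz": [0, 0, 0.004], "twist": [0, 0, 0], "jaw": 0.2}
    - {"xyz": [0, 0, 0.004], "twist": [0, 0, 0], "jaw": 0.2}
    - {"xyz": [0, 0, 0.004], "twist": [0, 0, 0], "jaw": 0.2}

```text
clock: 16.67
tcp_pos: [0.4651, 0.2577, 0.0656]
orientation: [0.0, 0.707, 0.707, 0.0]
wrist_force: [0.5, 0.1, -1.0]
finger_gap: 0.0338
```

>>> servo_tool:
  targets:
    - {"xyz": [0, 0, 0.0015], "twist": [0, 0, 0], "jaw": 0.2}
    - {"xyz": [0, 0, 0.0015], "twist": [0, 0, 0], "jaw": 0.3}
    - {"xyz": [0, 0, 0.0015], "twist": [0, 0, 0], "jaw": 0.6}
    - {"xyz": [0, 0, 0.0015], "twist": [0, 0, 0], "jaw": 0.8}
    - {"xyz": [0, 0, 0.0015], "twist": [0, 0, 0], "jaw": 0.8}
    - {"xyz": [0, 0, 0.0015], "twist": [0, 0, 0], "jaw": 0.8}
    - {"xyz": [0, 0, -0.03], "twist": [0, 0, 0], "jaw": 0.9}
    - {"xyz": [0, 0, -0.06], "twist": [0, 0, 0], "jaw": 1}
    - {"xyz": [0, 0.035, -0.06], "twist": [0, 0, 0], "jaw": 1}
    - {"xyz": [0, 0.07, -0.05], "twist": [0, 0, 0], "jaw": 1}
    - {"xyz": [0, 0.105, -0.04], "twist": [0, 0, 0], "jaw": 1}
    - {"xyz": [0, 0.14, -0.03], "twist": [0, 0, 0], "jaw": 1}

```text
clock: 17.67
tcp_pos: [0.6067, 0.2577, 0.0956]
orientation: [0.0, 0.707, 0.707, 0.001]
wrist_force: [1.0, -0.4, 0.3]
finger_gap: 0.0851
```

>>> servo_tool:
  targets:
    - {"xyz": [0, 0.03, 0], "twist": [0, 0, 0], "jaw": 1}
    - {"xyz": [0, 0.03, 0], "twist": [0, 0, 0], "jaw": 1}
    - {"xyz": [0, 0.03, 0], "twist": [0, 0, 0], "jaw": 1}

```text
clock: 17.92
tcp_pos: [0.6358, 0.257, 0.0937]
orientation: [-0.0, 0.707, 0.707, -0.001]
wrist_force: [-0.2, 0.4, -0.9]
finger_gap: 0.0856
```

```bash
python3 - <<'E'
from m import *
s=env.get_state(); print(s["tcp_pos"],s["orientation"],s["finger_gap"])
S=snap("side","s7.png",(250,190,400,310),4);T=snap("top","t7.png",(225,205,275,265),4)
a=cv2.imread("pics/s7.png");b=cv2.imread("pics/t7.png")
o=np.zeros((480,800,3),np.uint8);o[:,:600]=a;o[:240,600:]=b;cv2.imwrite("pics/st7.png",o)
q=blob(T,"blue",(256,233),18); print(q[0],q[1],onplane(T,[q[0]],.058).round(4))
E
```

```text
[0.63577377 0.25700516 0.09372131] [-3.50059847e-04  7.07474624e-01  7.06738353e-01 -6.59302882e-04] 0.08564859786602314Traceback (most recent call last):
  File "<stdin>", line 6, in <module>
TypeError: 'NoneType' object is not subscriptable
```

View pics/st7.png

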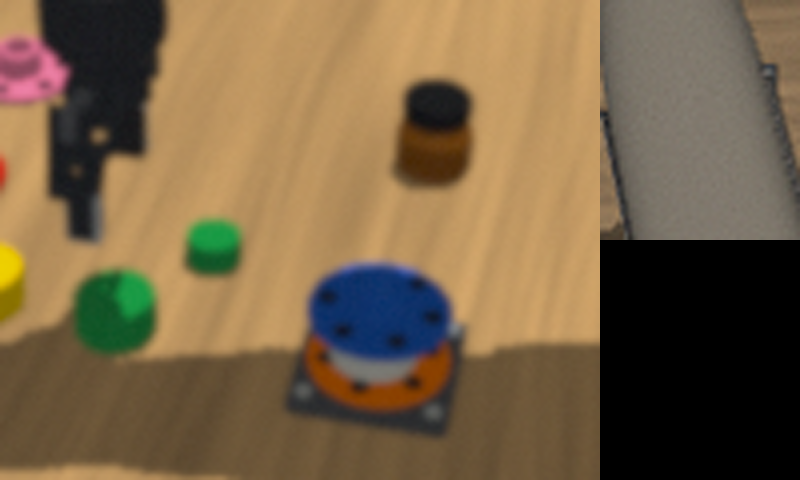

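The blue flange sits level on the core (side crop (380,312)). The hand is over the larger green cap, so I grip it.

>>> servo_tool:
  targets:
    - {"xyz": [0, 0, 0.03], "twist": [0, 0, 0], "jaw": 1}
    - {"xyz": [0, 0, 0.06], "twist": [0, 0, 0], "jaw": 1}
    - {"xyz": [0, 0, 0.078], "twist": [0, 0, 0], "jaw": 1}
    - {"xyz": [0, 0, 0.078], "twist": [0, 0, 0], "jaw": 1}
    - {"xyz": [0, 0, 0.078], "twist": [0, 0, 0], "jaw": 0.5}
    - {"xyz": [0, 0, 0.078], "twist": [0, 0, 0], "jaw": 0.5}
    - {"xyz": [0, 0, 0.078], "twist": [0, 0, 0], "jaw": 0.5}
    - {"xyz": [0, 0, 0.078], "twist": [0, 0, 0], "jaw": 0.4}
    - {"xyz": [0, 0, 0.078], "twist": [0, 0, 0], "jaw": 0.4}
    - {"xyz": [0, 0, 0.078], "twist": [0, 0, 0], "jaw": 0.4}
    - {"xyz": [0, 0, 0.078], "twist": [0, 0, 0], "jaw": 0.4}
  squeeze: 30

```text
clock: 18.93
tcp_pos: [0.6363, 0.2582, 0.0202]
orientation: [0.001, 0.707, 0.707, 0.002]
wrist_force: [-2.2, -0.6, 6.4]
finger_gap: 0.0503
```

>>> servo_tool:
  targets:
    - {"xyz": [0, 0, -0.035], "twist": [0, 0, 0], "jaw": 0.4}
    - {"xyz": [0, 0, -0.075], "twist": [0, 0, 0], "jaw": 0.4}
    - {"xyz": [0, 0, -0.115], "twist": [0, 0, 0], "jaw": 0.4}
    - {"xyz": [0, 0, -0.14], "twist": [0, 0, 0], "jaw": 0.4}
    - {"xyz": [0, 0, -0.14], "twist": [0, 0, 0], "jaw": 0.4}

```text
clock: 19.35
tcp_pos: [0.6389, 0.2587, 0.1665]
orientation: [0.003, 0.707, 0.707, 0.006]
wrist_force: [0.9, 1.3, 0.7]
finger_gap: 0.0503
```

```bash
python3 - <<'E'
from m import *
S=env.read_camera("side"); s=env.get_state(); print(s["tcp_pos"],s["finger_gap"])
C=cloud(S); b=blob(S,"blue",(345,268),24); e=cv2.fitEllipse(cv2.convexHull(cv2.findNonZero(b[2].astype(np.uint8)))); print(b[0],b[1],e)
print(np.nanpercentile(C[b[2]],[2,20,50,80,98],axis=0).round(3)); print(onplane(S,[b[0],e[0]],.060).round(4))
cv2.imwrite("pics/s8.png",cv2.resize(S["color"][225:310,290:410,::-1],None,fx=6,fy=6,interpolation=cv2.INTER_CUBIC))
E
```

```text
[0.63771025 0.25841694 0.16302478] 0.05017559660221349
(344.54870940882597, 267.88287538162643) [328 257  34  23 613] ((344.5989990234375, 267.81219482421875), (23.11958885192871, 34.138282775878906), 96.78717803955078)
[[0.426 0.233 0.051]
 [0.443 0.251 0.053]
 [0.462 0.272 0.055]
 [0.484 0.285 0.065]
 [0.5   0.302 0.076]]
[[0.4623 0.2722 0.06  ]
 [0.4623 0.272  0.06  ]]
```

View pics/s8.png

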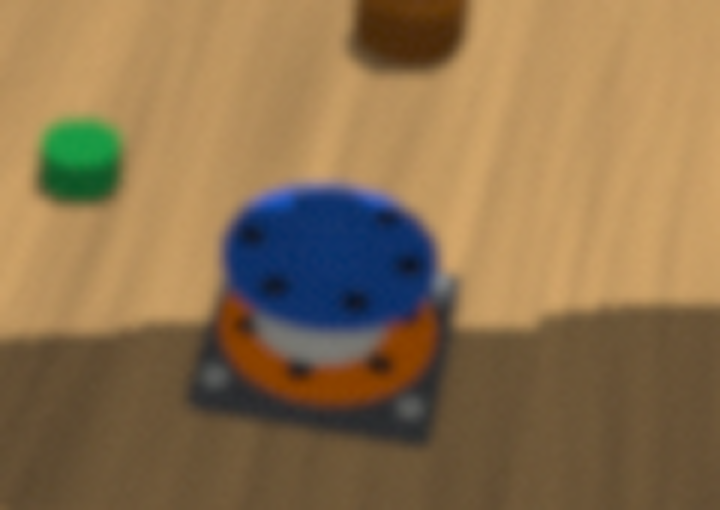

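The blue flange is seated: depth puts the disc top at 0.053–0.055 and the collar top at 0.076, with the centre at x = 0.462. The cap is held, so I move it over the stack.

>>> servo_tool:
  targets:
    - {"xyz": [0, -0.035, 0], "twist": [0, 0, 0], "jaw": 0.4}
    - {"xyz": [0, -0.07, 0], "twist": [0, 0, 0], "jaw": 0.4}
    - {"xyz": [0, -0.105, 0], "twist": [0, 0, 0], "jaw": 0.4}
    - {"xyz": [0, -0.14, 0], "twist": [0, 0, 0], "jaw": 0.4}
    - {"xyz": [0, -0.171, 0], "twist": [0, 0, 0], "jaw": 0.4}
    - {"xyz": [0, -0.171, 0.01], "twist": [0, 0, 0], "jaw": 0.4}
    - {"xyz": [0, -0.171, 0.02], "twist": [0, 0, 0], "jaw": 0.4}
    - {"xyz": [0, -0.171, 0.02], "twist": [0, 0, 0], "jaw": 0.4}

```text
clock: 20.07
tcp_pos: [0.4629, 0.2571, 0.1349]
orientation: [-0.0, 0.707, 0.707, -0.001]
wrist_force: [0.1, 0.2, -0.2]
finger_gap: 0.0505
```

```bash
python3 - <<'E'
from m import *
s=env.get_state(); print(s["tcp_pos"],s["orientation"],s["finger_gap"])
S=snap("side","s9.png",(290,190,410,310),5)
for c,p,r,z in(("green",(347,238),20,s["tcp_pos"][2]-.005),("blue",(345,268),24,.058)):
    b=blob(S,c,p,r); print(c,b[0],b[1],onplane(S,[b[0]],z).round(4))
E
```

```text
[0.46286256 0.2571037  0.1348539 ] [-4.72763719e-04  7.06966383e-01  7.07245708e-01 -1.34802355e-03] 0.05052233955608321
green (347.7364975450082, 241.92089470812874) [338 232  20  20 188] [[0.4605 0.2607 0.1299]]
blue (344.5907590759076, 267.8490099009901) [328 257  34  23 622] [[0.4626 0.2697 0.058 ]]
```

View pics/s9.png

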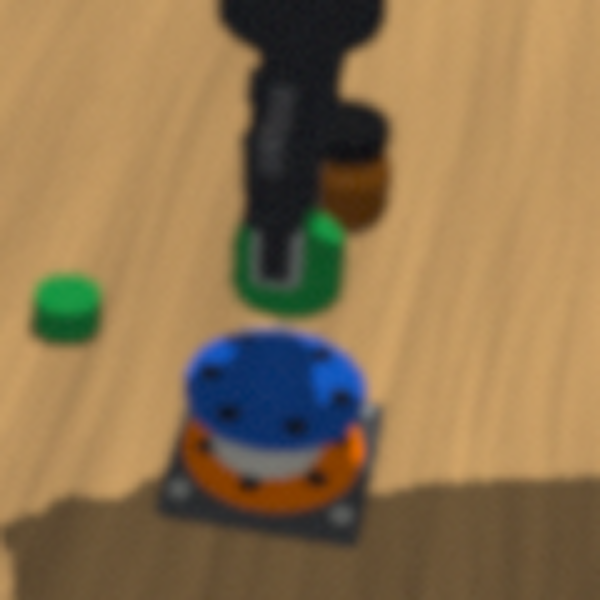

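The cap is upright, centred at crop column 289, about 2 mm toward −x of the blue flange. I shift +2 mm in x and lower.

>>> servo_tool:
  targets:
    - {"xyz": [0, 0.002, 0.015], "twist": [0, 0, 0], "jaw": 0.4}
    - {"xyz": [0, 0.002, 0.028], "twist": [0, 0, 0], "jaw": 0.4}
    - {"xyz": [0, 0.002, 0.036], "twist": [0, 0, 0], "jaw": 0.4}
    - {"xyz": [0, 0.002, 0.043], "twist": [0, 0, 0], "jaw": 0.4}
    - {"xyz": [0, 0.002, 0.05], "twist": [0, 0, 0], "jaw": 0.4}
    - {"xyz": [0, 0.002, 0.056], "twist": [0, 0, 0], "jaw": 0.4}
    - {"xyz": [0, 0.002, 0.056], "twist": [0, 0, 0], "jaw": 0.4}

```text
clock: 20.7
tcp_pos: [0.4654, 0.2572, 0.08]
orientation: [-0.0, 0.707, 0.707, -0.001]
wrist_force: [1.2, -0.4, -1.5]
finger_gap: 0.05
```

>>> servo_tool:
  targets:
    - {"xyz": [0, 0, 0.002], "twist": [0, 0, 0], "jaw": 0.4}
    - {"xyz": [0, 0, 0.004], "twist": [0, 0, 0], "jaw": 0.4}
    - {"xyz": [0, 0, 0.006], "twist": [0, 0, 0], "jaw": 0.4}
    - {"xyz": [0, 0, 0.006], "twist": [0, 0, 0], "jaw": 0.4}

```text
clock: 21.03
tcp_pos: [0.4663, 0.2577, 0.0762]
orientation: [0.0, 0.707, 0.707, 0.001]
wrist_force: [0.1, -1.0, 3.5]
finger_gap: 0.05
```

Light contact at 3.5 N, at the expected height. I release, retreat upward and move away.

>>> servo_tool:
  targets:
    - {"xyz": [0, 0, 0], "twist": [0, 0, 0], "jaw": 0.5}
    - {"xyz": [0, 0, 0], "twist": [0, 0, 0], "jaw": 0.7}
    - {"xyz": [0, 0, 0], "twist": [0, 0, 0], "jaw": 0.9}
    - {"xyz": [0, 0, 0], "twist": [0, 0, 0], "jaw": 0.9}
    - {"xyz": [0, 0, 0], "twist": [0, 0, 0], "jaw": 0.9}
    - {"xyz": [0, 0, -0.02], "twist": [0, 0, 0], "jaw": 1}
    - {"xyz": [0, 0, -0.05], "twist": [0, 0, 0], "jaw": 1}
    - {"xyz": [0, 0, -0.08], "twist": [0, 0, 0], "jaw": 1}
    - {"xyz": [-0.03, 0, -0.1], "twist": [0, 0, 0], "jaw": 1}
    - {"xyz": [-0.07, 0, -0.1], "twist": [0, 0, 0], "jaw": 1}
    - {"xyz": [-0.11, 0, -0.1], "twist": [0, 0, 0], "jaw": 1}
    - {"xyz": [-0.15, 0, -0.1], "twist": [0, 0, 0], "jaw": 1}

```text
clock: 22.03
tcp_pos: [0.466, 0.1064, 0.1759]
orientation: [0.001, 0.706, 0.708, 0.001]
wrist_force: [0.3, 0.0, 0.8]
finger_gap: 0.0854
```

>>> servo_tool:
  targets:
    - {"xyz": [-0.04, 0, 0], "twist": [0, 0, 0], "jaw": 1}
    - {"xyz": [-0.08, 0, 0], "twist": [0, 0, 0], "jaw": 1}
    - {"xyz": [-0.12, 0, 0], "twist": [0, 0, 0], "jaw": 1}
    - {"xyz": [-0.16, 0, 0], "twist": [0, 0, 0], "jaw": 1}
    - {"xyz": [-0.16, 0, 0], "twist": [0, 0, 0], "jaw": 1}
    - {"xyz": [-0.16, 0, 0], "twist": [0, 0, 0], "jaw": 1}

```text
clock: 22.53
tcp_pos: [0.4659, -0.0546, 0.1752]
orientation: [-0.0, 0.709, 0.705, 0.0]
wrist_force: [0.2, 0.9, -0.7]
finger_gap: 0.0854
```

```bash
python3 - <<'E'
from m import *
s=env.get_state(); print(s["tcp_pos"],s["wrist_force"])
S=snap("side","s10.png",(300,190,410,310),4);T=snap("top","t10.png",(220,200,310,270),4)
a=cv2.imread("pics/s10.png");b=cv2.imread("pics/t10.png")
o=np.zeros((480,800,3),np.uint8);o[:,:440]=a;o[:280,440:]=b;cv2.imwrite("pics/st10.png",o)
for c,p,cl,r in((T,(255,232),cloud(T),16),(S,(345,262),cloud(S),20)):
  for col,z in(("green",.083),("blue",.056),("orange",.018)):
    q=blob(c,col,p,r+(10 if col=="orange" else 4))
    if q: print(col,np.round(q[0],1),q[1],onplane(c,[q[0]],z).round(4),np.nanpercentile(cl[q[2]][:,2],[5,50,95]).round(3))
E
```

```text
[ 0.46592138 -0.05456355  0.17518994] [ 0.17189067  0.93940714 -0.66341351]
green [253.4 232.8] [247 226  14  15 160] [[0.4644 0.2574 0.083 ]] [0.074 0.086 0.095]
blue [253.8 233.2] [243 222  23  24 224] [[0.463  0.2592 0.056 ]] [0.044 0.056 0.066]
orange [265.1 237.7] [262 232   6  12  12] [[0.4456 0.2199 0.018 ]] [0.011 0.02  0.024]
green [344.2 261.7] [333 251  23  22 383] [[0.4634 0.2776 0.083 ]] [0.059 0.083 0.087]
blue [344.7 268.9] [328 259  35  21 309] [[0.4621 0.271  0.056 ]] [0.051 0.054 0.057]
orange [346.2 283.5] [328 276  35  16 181] [[0.4547 0.2791 0.018 ]] [0.013 0.015 0.018]
```

View pics/st10.png

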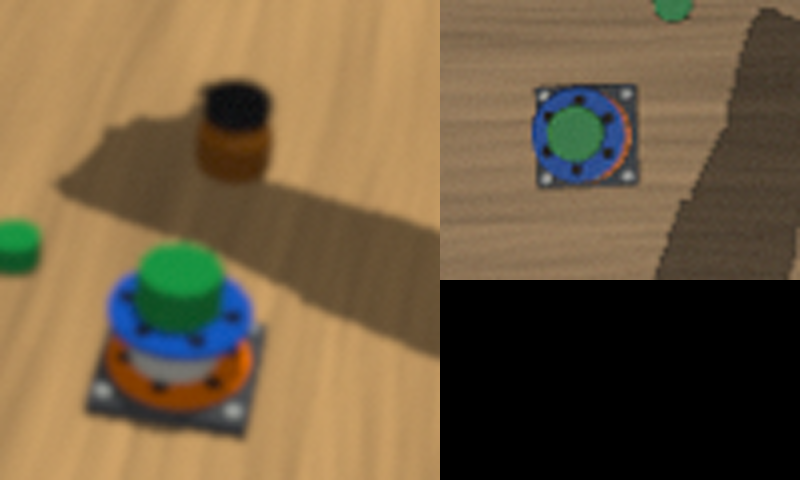

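The stack stands upright with cap, blue disc, core and orange disc concentric. The cap top is at 0.086 and the disc top at 0.056, centred within a few mm, and the jar hasn't moved. Handing in.

```bash
python3 -c "
from workcell import env
print(env.hand_in())"
```

```text
the job is handed in; nothing more can be done
None
```

The spool is assembled on the axle and handed in at about 22.6 s of simulated time. From below it is orange flange, white core, blue flange, green cap, with everything released and the gripper well clear. I got no verdict back.

**Last checks:**
- **Heights:** Depth put the cap top at 0.083–0.087 m (seated is 0.086) and the blue disc top at about 0.056 m (seated is 0.056). The top view showed the parts concentric and the side view showed the stack upright.
- **Centring:** In the top view, against a stand centre of (0.462, 0.254), the cap measured (0.464, 0.257), the blue flange (0.463, 0.259) and the orange flange (0.462, 0.256). All are inside their limits. The core sat roughly 4 mm toward +x, inside its 11 mm.
- **Bystanders:** The jar looked in place in the last picture. I never approached the carton or the screwdriver, but I did not re-measure them.

**Disagreements:**
- The side camera read y about 1–2 cm larger than the top camera for every part. I used it only for comparisons within one view.
- The last orange reading is meaningless, because the disc was mostly hidden by then. I relied on its earlier measurement instead.

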